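Seat a turned disc in the spring-plunger carving jig

TASK

Put the loose round wooden disc flat on the green carving jig and nudge it in past the spring plunger until it is fully home, touching the fence, the brass end screw and the plunger's brass roller all at once, then let go of it. Press gently so that the end screw and the fence do not dent the soft wood, and leave the oil bottle, mallet and chisel where they are.

Things in the scene. Friction and masses are not known exactly. Their poses are not given: they have to be found in the camera images.
- disc: Loose turned pale-wood disc, 56 mm across, 24 mm thick, about 55 g, lying flat on the bench to the left or right of the jig. Origin at the centre of its underside, z up. The wood dents where the end screw or the fence presses on it with more than 12 N.
- jig: Green carving jig board fixed to the bench: 195 mm (x -110 to +85) by 160 mm (y -80 to +80), 12 mm thick. Origin on the bench, z up; x is the way in (the disc is pushed along +x). The loading end is -x: nothing stands on the board at x below -30 mm. Home, the disc's centre is at y = 0 and between x = +12 and +24 mm, depending on the end screw.
- fence: Straight aluminium fence along the jig's x, 85 mm long (jig x from -30 to +55), 16 mm wide, 22 mm high above the board. Its face towards the disc is at jig y = -28 mm. Origin on the board's top (jig x = 0, y = -36 mm).
- stop: Red end-stop block, 20 x 40 x 30 mm, fixed; origin at the centre of its underside, on the board's top, at jig x = 70, y = 0 mm. It carries a rigid brass set screw, 10 mm thick, 12 mm above the board, pointing back at the disc. Its tip sticks out 8 to 20 mm from the block's near face, set differently each time and not measured: it has to be felt.
- plunger: Upright brass roller nose, stiff to turn, 12 mm across, 2 to 24 mm above the board, on the jig's +y side. Origin on its axis at the board's top, at rest at jig x = 6, y = 28 mm. It slides along +y up to 12 mm against a spring (1.4 N at rest + 0.2 N/mm). The disc pushes it 6 mm aside to get past: a push of 3 to 9 N along x. Beyond, friction holds the disc until pushed on to the screw.
- oil: Amber oil bottle, 48 mm across, 110 mm high, standing on the bench on the other side of the jig from the disc; origin at the centre of its underside. Leave alone.
- mallet: Wooden mallet lying on the bench, 220 mm long, head 60 mm thick and 95 mm wide; origin on the bench below the handle, 90 mm from the head's axis. Leave alone.
- chisel: Chisel with orange handle lying on the bench, 225 mm long, 18 mm high; origin on the bench where handle and blade meet. Leave alone.
Mind the look-alikes: they are no part of the job. Leave any orange or turquoise look-alike of the disc alone.

How it is judged:
By the outcome, as a careful person would: the job done as asked, in the order asked, and still so for the second after the job is handed in, with the robot touching nothing.
It also fails if it takes over 70 s, if anything falls off the work surface, if the arm or the gripper's body presses on something with over 40 N, if the wrist force passes 120 N, or if a joint passes its speed limit or range.

ROBOT

A 6-joint arm with a two-finger parallel gripper is mounted at the origin on the work surface. World frame = base frame: x ahead of the robot, y to its left, z up, the work surface at z = 0. Lengths are in m, angles in rad, forces in N, time in s.
With the tool pointing down it reaches from about 0.35 to 0.875 m from the base axis. Payload 15.5 kg.
Tool frame: the origin (TCP) lies midway between the tips of the shut fingers; the grasp point (between the pads) lies 19 mm behind it; x points along the fingers, z is the direction in which the jaws open and shut, and the axes are right-handed (so a half turn about x gives the same grasp; the last joint's range is limited). The gripper opens to 85 mm and grips with 20 to 120 N. Pads are 22 mm wide; open, the fingers measure 114 mm over their backs; the gripper's body (76 mm by 85 mm) begins 54 mm behind the grasp point. The pads swing forward as they close: fully open they stand 13 mm farther back than shut.
Start: joints at [1.248, 0.494, 1.345, -0, 1.302, -0.096], TCP at [0.141, 0.609, 0.231] pointing down, gripper open.
Joint ranges: [-2.91, 2.91], [-0.82, 2.16], [0.22, 2.67], [-1.22, 4.37], [0.12, 2.79], [-3.08, 3.08]. Speed limits (rad/s): [1.89, 1.89, 2.57, 3.01, 3.01, 3.01].

INTERFACE

Orientations are given as a 3x3 rotation matrix whose columns are the frame's x, y, z axes.
In Python, from station import ctrl, eyes, order gives the robot as it stands.
- The arm moves only by the tool send_rows, never from a script. Its argument "increments" is a list that holds one entry, the list of rows, each a list of 4 numbers: the shift along the tool's x, y, z in mm, then the turn about the tool's x in degrees. In form: [[[dx, dy, dz, turn], ...]]. A call has 1 to 5 rows; each row shifts and turns the commanded pose from where the row before left it, along the tool's axes as they then stand; what a row does not reach is not made up. A row lasts 1/12 s, in which the tool goes at most 41.7 mm and 7.16 degrees, less where a joint would pass 70% of its speed; a pose out of reach is approached as far as the arm can. A call is refused whole if a number of a shift passes 41.7 or a number of a turn 7.16, either way. A call with a gripper value outside its range is refused whole. "hand" is the finger opening in mm, from 0 to 85.4, set as the call begins (left out, the last holds). The fingers move at their own pace and stop on an object; "grip_force" is the grip in N (left out, the last holds). Time passes only in rows, so rows that do not move let the fingers close. It gives the time, the measured TCP pose, the force and the opening at its end, in the units of the state.
- ctrl.state(): the state, without advancing time (a new reading comes with each control period).
- eyes.read_camera(name): name is "side" or "top"; returns the picture (480x640x3 uint8, red, green, blue); there is no depth.
- eyes.get_calibration(name): a dict with "camera_matrix" (3x3 intrinsics, pixels), "T" (4x4, takes a point from camera to world coordinates). Camera axes: x right, y up, looking along -z (the intrinsics and any distortion apply to the point x, -y, -z); pixel columns grow to the right and rows downward; lengths in m; the calibration is good to about 2 mm. A picture is of the moment at which its call begins. get_calibration takes no time and is no camera call.
- order.sign_off(): hands the job in, once; it reports no verdict.
The state is a dict: "t": time; "q": joint angles; "qvel": joint speeds; "effort": joint torques, N m; "eef_pos": TCP position; "tool_rot": TCP orientation; "wrist_force": force on the tool from outside, world axes, zero at the start; "torque": the same for the moment, N m; "opening": finger opening in m.
Only numpy, scipy, OpenCV 4.12 (cv2) and the standard library are available. Lean on these libraries where they do the work, as an engineer would, in place of code of your own. Each camera call takes 0.05 s, during which the arm holds its last target.

## Working session

There is one attempt and no reset: what is moved stays moved. The work goes in short steps, Python scripts to look and compute and a tool call to move; the robot and the scene stay as the last step left them, time stands still between calls to the robot, and variables do not carry over. Pictures are saved under pics/ and viewed, and the job is handed in when it is done.

Besides the shell and the picture viewer there is one more tool, called after "Request:" as name(argument=value, ...), one argument or row to a line, values as JSON. send_rows: Moves the arm, as the interface text tells. Its arguments: {"type":"object","properties":{"increments":{"type":"array","items":{"type":"array","items":{"type":"array","items":{"type":"number"}}}},"hand":{"type":"number"},"grip_force":{"type":"number"}},"required":["increments"]}

```bash
mkdir -p pics; ls
python3 - <<'E'
from station import ctrl, eyes, order
import cv2
for n in ["top","side"]:
    im=eyes.read_camera(n); cv2.imwrite(f"pics/{n}0.png",im[:,:,::-1])
    c=eyes.get_calibration(n); print(n,c)
print(ctrl.state())
E
```

```text
pics
top {'camera_matrix': array([[624.58789512,   0.        , 323.04151489],
       [  0.        , 624.58789512, 241.20148523],
       [  0.        ,   0.        ,   1.        ]]), 'T': array([[-0.02624113,  0.98182293, -0.18797645,  0.23811971],
       [-0.99961409, -0.0240575 ,  0.01388898,  0.04743193],
       [ 0.00911427,  0.18826837,  0.98207533,  1.49316643],
       [ 0.        ,  0.        ,  0.        ,  1.        ]])}
side {'camera_matrix': array([[618.35596153,   0.        , 310.33355346],
       [  0.        , 618.35596153, 237.79915055],
       [  0.        ,   0.        ,   1.        ]]), 'T': array([[ 0.96421447,  0.19271796, -0.18207208,  0.2878453 ],
       [-0.2649416 ,  0.67497319, -0.68863425, -0.91463609],
       [-0.00981842,  0.71222958,  0.70187793,  0.99274201],
       [ 0.        ,  0.        ,  0.        ,  1.        ]])}
{'t': 0.1, 'q': array([ 1.24854875e+00,  4.94116261e-01,  1.34604300e+00,  2.41599576e-05,
        1.30251818e+00, -9.54927675e-02]), 'qvel': array([ 0.00155985, -0.00278683, -0.00272696,  0.00079792,  0.00020339,
        0.00072695]), 'effort': array([ 4.76025361e-04, -8.83593249e+01, -3.84557033e+01, -7.09853816e-05,
        5.28283766e-03,  1.02287240e-04]), 'eef_pos': array([0.14039495, 0.60870392, 0.23077173]), 'tool_rot': array([[-3.65647429e-04, -9.74399633e-01,  2.24822646e-01],
       [-1.02156978e-03,  2.24822908e-01,  9.74399105e-01],
       [-9.99999411e-01,  1.26614507e-04, -1.07762313e-03]]), 'wrist_force': array([-0.24223463, -0.47816701,  0.0250308 ]), 'torque': array([-0.03562009,  0.01841916,  0.00582903]), 'opening': 0.08533668783319621}
```

View pics/top0.png

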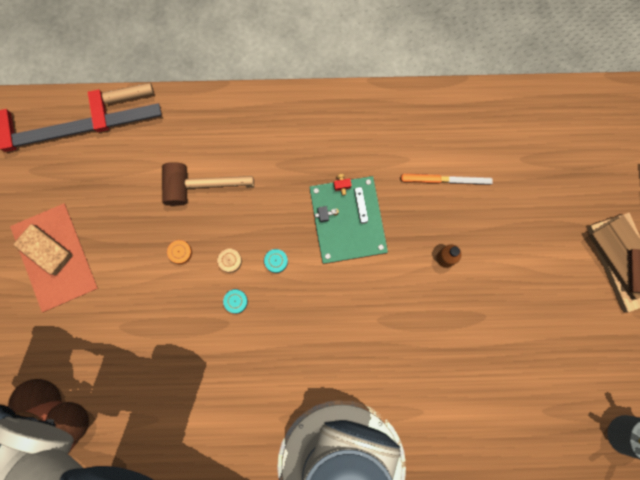

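View pics/side0.png

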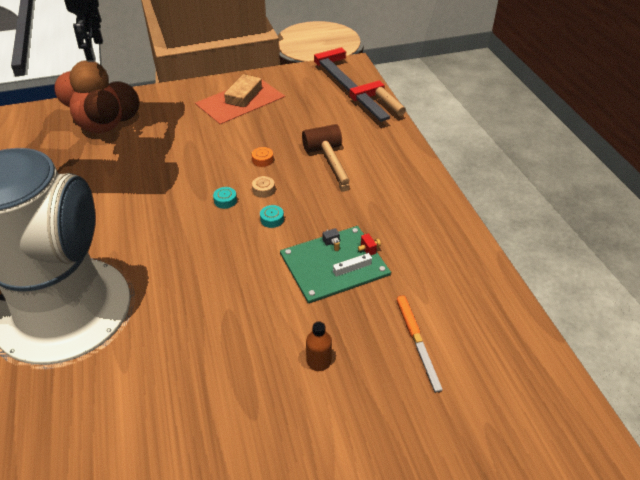

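The top view shows the disc candidates: pale wood at (229,260), orange at (179,251), and turquoise at (276,261) and (235,301). The pale one fits. The jig is around (348,220), with the stop at (343,185), the plunger at (327,213) and the fence at (361,205). Next I'll take an enlarged crop and measure.

```bash
cat > h.py <<'E'
from station import ctrl, eyes, order
import cv2, numpy as np
def plane(n,uv,z):
    c=eyes.get_calibration(n);K=c["camera_matrix"];T=c["T"]
    uv=np.atleast_2d(np.array(uv,float)); d=np.c_[(uv[:,0]-K[0,2])/K[0,0],-(uv[:,1]-K[1,2])/K[1,1],-np.ones(len(uv))]
    d=d@T[:3,:3].T; o=T[:3,3]; return o+d*((z-o[2])/d[:,2])[:,None]
def proj(n,P):
    c=eyes.get_calibration(n);K=c["camera_matrix"];T=c["T"]
    p=(np.atleast_2d(P)-T[:3,3])@T[:3,:3]
    return np.c_[K[0,0]*p[:,0]/-p[:,2]+K[0,2], -K[1,1]*p[:,1]/-p[:,2]+K[1,2]]
def big(m):
    return max(cv2.findContours(m,cv2.RETR_EXTERNAL,cv2.CHAIN_APPROX_NONE)[0],key=cv2.contourArea)
E
cat > m.py <<'E'
from h import *
top=cv2.imread("pics/top0.png"); side=cv2.imread("pics/side0.png")
for n,im,roi in [("top",top,(200,240,260,282)),("side",side,(249,174,280,200))]:
    hsv=cv2.cvtColor(im,cv2.COLOR_BGR2HSV)
    g=cv2.inRange(hsv,(65,80,30),(84,255,255)); g=cv2.morphologyEx(g,cv2.MORPH_CLOSE,np.ones((9,9)))
    c=big(g); hull=cv2.convexHull(c); ap=cv2.minAreaRect(c); 
    q=cv2.approxPolyDP(hull,8,True)[:,0]; W=plane(n,q,.012); print(n,"jig",q.tolist(),W[:,:2].round(4).tolist())
    print(" sides",np.linalg.norm(W-np.roll(W,-1,0),axis=1).round(4),"mean",W.mean(0).round(4))
    x0,y0,x1,y1=roi; s=hsv[y0:y1,x0:x1]
    # pale: bright, less saturated
    m=np.zeros(hsv.shape[:2],np.uint8); m[y0:y1,x0:x1]=cv2.inRange(s,(8,30,165),(30,170,255)); m=cv2.morphologyEx(m,cv2.MORPH_CLOSE,np.ones((5,5)))
    e=cv2.fitEllipse(cv2.convexHull(big(m))); b=cv2.boundingRect(big(m)); print(" disc",e,b,plane(n,e[0],.024)[0].round(4))
    cx=int(e[0][0]);cy=int(e[0][1])
    a=cv2.resize(im[cy-40:cy+40,cx-60:cx+60],None,fx=4,fy=4,interpolation=cv2.INTER_CUBIC)
    j=q.mean(0).astype(int); bb=cv2.resize(im[j[1]-50:j[1]+50,j[0]-60:j[0]+60],None,fx=4,fy=4,interpolation=cv2.INTER_CUBIC)
    cv2.imwrite(f"pics/crop_{n}.png",np.vstack([a,bb])[:,:])
E
python3 m.py
python3 - <<'E'
import cv2,numpy as np
a=cv2.imread("pics/crop_top.png");b=cv2.imread("pics/crop_side.png")
cv2.imwrite("pics/crops.png",cv2.resize(np.hstack([a,b]),(800,600)))
E
```

```text
top jig [[371, 177], [385, 251], [324, 262], [311, 187]] [[0.6798, -0.0959], [0.4939, -0.1221], [0.4708, 0.0255], [0.6578, 0.0525]]
 sides [0.1877 0.1495 0.189  0.15  ] mean [ 0.5756 -0.035   0.012 ]Traceback (most recent call last):
  File "m.py", line 12, in <module>
    e=cv2.fitEllipse(cv2.convexHull(big(m))); b=cv2.boundingRect(big(m)); print(" disc",e,b,plane(n,e[0],.024)[0].round(4))
cv2.error: OpenCV(4.12.0) /io/opencv/modules/imgproc/src/shapedescr.cpp:361: error: (-201:Incorrect size of input array) There should be at least 5 points to fit the ellipse in function 'fitEllipseNoDirect'

[ WARN:0@0.020] global loadsave.cpp:275 findDecoder imread_('pics/crop_top.png'): can't open/read file: check file path/integrity
[ WARN:0@0.020] global loadsave.cpp:275 findDecoder imread_('pics/crop_side.png'): can't open/read file: check file path/integrity
Traceback (most recent call last):
cv2.error: OpenCV(4.12.0) :-1: error: (-5:Bad argument) in function 'resize'
> Overload resolution failed:
>  - src data type = object is not supported
>  - Expected Ptr<cv::UMat> for argument 'src'
```

Run:
```python
from h import *
for n,(u,v) in [("top",(229,260)),("side",(263,186))]:
    im=cv2.imread(f"pics/{n}0.png");h=cv2.cvtColor(im,cv2.COLOR_BGR2HSV)
    print(n,[h[v,x].tolist() for x in range(u-18,u+19,3)]);print([h[y,u].tolist() for y in range(v-18,v+19,3)])
im=cv2.imread("pics/top0.png");h=cv2.cvtColor(im,cv2.COLOR_BGR2HSV)
print([h[220,x].tolist() for x in range(308,322)]); print([h[220,x].tolist() for x in range(372,390)])
```

```text
top [[14, 147, 187], [14, 146, 188], [15, 122, 223], [18, 107, 239], [16, 116, 231], [16, 113, 230], [14, 121, 215], [18, 104, 240], [16, 117, 226], [22, 94, 242], [15, 124, 165], [13, 146, 187], [13, 144, 189]]
[[13, 146, 178], [13, 147, 182], [15, 126, 219], [19, 103, 240], [18, 108, 237], [17, 109, 237], [14, 121, 215], [16, 116, 224], [16, 116, 228], [22, 93, 241], [15, 126, 152], [14, 147, 196], [13, 147, 208]]
side [[13, 162, 205], [13, 166, 200], [13, 159, 193], [18, 115, 241], [17, 127, 235], [15, 140, 216], [15, 134, 219], [15, 139, 196], [18, 120, 240], [16, 132, 220], [12, 166, 141], [13, 172, 176], [13, 167, 174]]
[[13, 165, 184], [13, 166, 191], [13, 167, 194], [17, 122, 238], [15, 127, 227], [15, 139, 193], [15, 134, 219], [18, 115, 241], [15, 139, 121], [14, 132, 112], [13, 161, 184], [13, 167, 197], [13, 164, 204]]
[[14, 145, 183], [13, 145, 183], [13, 145, 183], [13, 144, 184], [14, 147, 180], [14, 145, 165], [16, 124, 128], [56, 63, 118], [71, 95, 147], [71, 98, 149], [72, 99, 121], [72, 82, 81], [70, 22, 69], [0, 0, 77]]
[[71, 97, 165], [71, 97, 166], [71, 98, 167], [72, 98, 166], [71, 98, 164], [72, 99, 165], [72, 99, 167], [71, 97, 166], [68, 83, 162], [43, 67, 145], [17, 119, 157], [13, 143, 175], [13, 145, 179], [13, 147, 179], [13, 146, 180], [13, 147, 179], [13, 147, 180], [13, 148, 179]]
```

```bash
cat > m.py <<'E'
from h import *
out=[]
for n,roi,smax in [("top",(205,240,255,282),132),("side",(249,172,280,200),147)]:
    im=cv2.imread(f"pics/{n}0.png");hsv=cv2.cvtColor(im,cv2.COLOR_BGR2HSV)
    g=cv2.inRange(hsv,(45,50,30),(84,255,255)); g=cv2.morphologyEx(g,cv2.MORPH_CLOSE,np.ones((15,15)))
    c=big(g)[:,0]; W=plane(n,c,.012)[:,:2]; r=cv2.minAreaRect((W*1000).astype(np.float32)); print(n,"jig",r)
    x0,y0,x1,y1=roi
    m=np.zeros(hsv.shape[:2],np.uint8); m[y0:y1,x0:x1]=cv2.inRange(hsv[y0:y1,x0:x1],(13,60,185),(30,smax,255)); m=cv2.morphologyEx(m,cv2.MORPH_CLOSE,np.ones((7,7)))
    k=big(m)[:,0]; D=plane(n,k,.024)[:,:2]; print(" disc",cv2.minEnclosingCircle((D*1000).astype(np.float32)),cv2.boundingRect(k))
    cx,cy=k.mean(0).astype(int); j=c.mean(0).astype(int)
    s=lambda x,y:cv2.resize(im[y-37:y+38,x-50:x+50],(400,300),interpolation=cv2.INTER_CUBIC)
    for (x,y) in c[::6]: im[y,x]=(0,0,255)
    out.append(np.vstack([s(cx,cy),s(*(j+[0,-8]))]))
cv2.imwrite("pics/crops.png",np.hstack(out))
E
python3 m.py
```

```text
top jig ((575.482177734375, -34.79722595214844), (193.48764038085938, 159.1826934814453), 8.442256927490234)
 disc ((480.0464782714844, 251.86184692382812), 28.766141891479492) (217, 248, 24, 24)
side jig ((572.2758178710938, -37.85484313964844), (195.14967346191406, 163.63458251953125), 8.317724227905273)
 disc ((477.4336242675781, 253.40904235839844), 27.950115203857422) (252, 176, 23, 15)
```

View pics/crops.png

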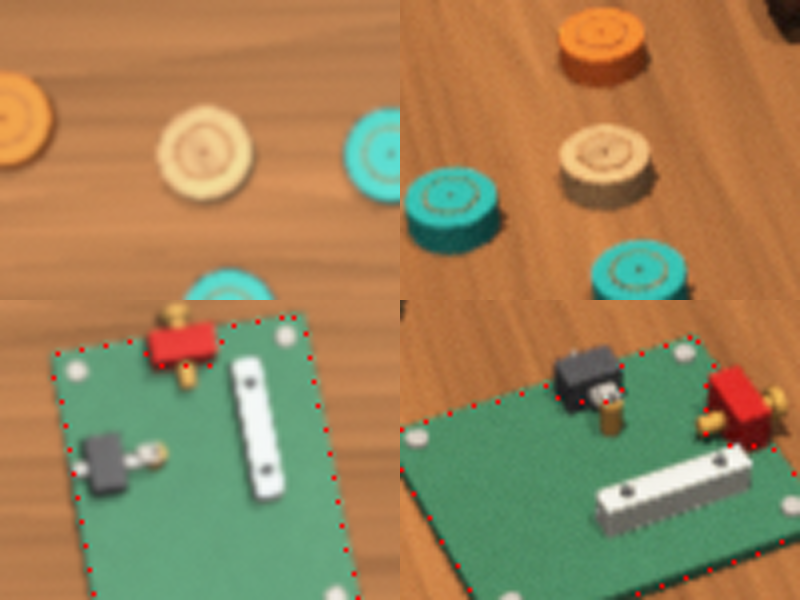

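The crop confirms the pale disc at about (0.480, 0.252); its measured diameter is 56–57 mm. The jig measures 193x159 mm at yaw 8.44°, with its origin at about (0.588, -0.033). I'll turn the jaws along jig x first.

Request:
send_rows(
  increments=[
    [[0,0,0,6.86],[0,0,0,6.86],[0,0,0,6.86],[0,0,0,6.86],[0,0,0,6.86]],
  ],
  hand=85,
  grip_force=20,
)

```text
t: 0.52
eef_pos: [0.1405, 0.6088, 0.2309]
tool_rot: [[-0.0, -0.674, 0.739], [-0.001, 0.739, 0.674], [-1.0, -0.0, -0.001]]
wrist_force: [-0.3, -0.3, 0.1]
opening: 0.0849
```

Request:
send_rows(
  increments=[
    [[0,0,0,6.86],[0,0,0,6.86],[0,0,0,6.86],[0,0,0,6.86],[0,0,0,6.86]],
  ],
)

```text
t: 0.93
eef_pos: [0.1405, 0.6088, 0.2309]
tool_rot: [[-0.0, -0.14, 0.99], [-0.001, 0.99, 0.14], [-1.0, -0.001, -0.0]]
wrist_force: [-0.0, 0.9, -1.0]
opening: 0.0851
```

```bash
cat >> h.py <<'E'
YAW=np.deg2rad(8.44); X=np.array([np.cos(YAW),np.sin(YAW),0]);Y=np.array([-X[1],X[0],0]); ORG=np.array([.5878,-.0330,0])
def J(p): p=np.asarray(p)-ORG; return np.round([p@X*1000,p@Y*1000,p[2]*1000],1)
def jw(x,y,z): return ORG+X*x/1000+Y*y/1000+np.array([0,0,z/1000])
def go(target):
    s=ctrl.state();R=s["tool_rot"];d=(np.asarray(target)-s["eef_pos"])*1000
    print("t",round(s["t"],2),"tool mm",(R.T@d).round(1),"yaw z",np.degrees(np.arctan2(R[1,2],R[0,2])).round(2),"jig",J(s["eef_pos"]),"F jig",(s["wrist_force"]@X).round(2),(s["wrist_force"]@Y).round(2),s["wrist_force"][2].round(2),"open",round(s["opening"]*1000,1))
E
python3 -c "
from h import *
go([.479,.2525,.12])"
```

```text
t 0.93 tool mm [ 111.1 -400.2  285.2] yaw z 8.07 jig [-348.3  700.5  230.9] F jig 0.11 0.88 -0.96 open 85.1
```

Request:
send_rows(
  increments=[
    [[0,-26.7,19,-0.37],[0,-26.7,19,0],[0,-26.7,19,0],[0,-26.7,19,0],[0,-26.7,19,0]],
  ],
)

```text
t: 1.35
eef_pos: [0.2553, 0.4901, 0.231]
tool_rot: [[-0.0, -0.153, 0.988], [-0.0, 0.988, 0.153], [-1.0, -0.0, -0.0]]
wrist_force: [1.6, -0.2, -0.0]
opening: 0.0852
```

Request:
send_rows(
  increments=[
    [[0,-26.7,19,0],[0,-26.7,19,0],[0,-26.7,19,0],[0,-26.7,19,0],[0,-26.7,19,0]],
  ],
)

```text
t: 1.77
eef_pos: [0.3697, 0.3725, 0.2311]
tool_rot: [[-0.0, -0.153, 0.988], [-0.0, 0.988, 0.153], [-1.0, -0.0, -0.0]]
wrist_force: [0.5, 0.4, 0.3]
opening: 0.0848
```

Request:
send_rows(
  increments=[
    [[20,-26.7,19,0],[20,-26.7,19,0],[20,-26.7,19,0],[20,-26.7,19,0],[20,-26.7,19,0]],
  ],
)

```text
t: 2.18
eef_pos: [0.4839, 0.2551, 0.1302]
tool_rot: [[-0.0, -0.153, 0.988], [-0.0, 0.988, 0.153], [-1.0, -0.0, -0.0]]
wrist_force: [0.5, 0.7, 0.0]
opening: 0.085
```

```bash
python3 -c "
from h import *
cv2.imwrite('pics/s1.png',eyes.read_camera('side')[:,:,::-1])
go([.479,.2525,.05])"
```

```text
t 2.23 tool mm [76.9  2.5 -7. ] yaw z 8.67 jig [-58.5 296.  126.9] F jig 1.61 -6.42 -5.6 open 85.1
```

View pics/s1.png

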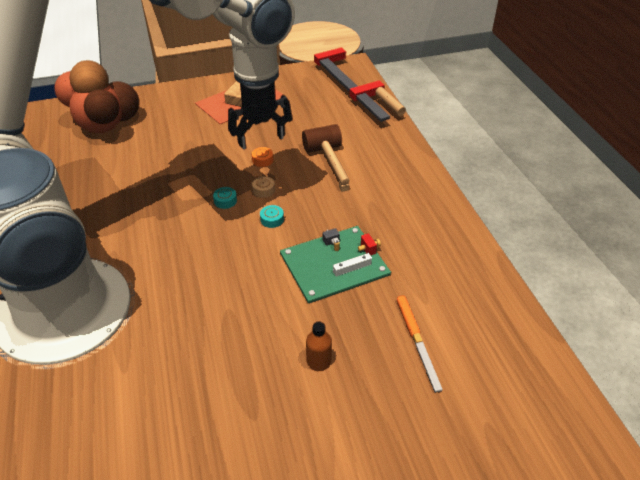

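The gripper is above the pale disc (about (263,187) in side view). I'll let it settle, then fine-position.

Request:
send_rows(
  increments=[
    [[0,0,0,0],[0,0,0,0]],
  ],
)

```text
t: 2.4
eef_pos: [0.483, 0.2561, 0.1309]
tool_rot: [[-0.001, -0.151, 0.989], [-0.0, 0.989, 0.151], [-1.0, -0.0, -0.001]]
wrist_force: [0.6, 0.5, 0.6]
opening: 0.0853
```

```bash
python3 -c "
from h import *
go([.479,.2525,.004])"
```

```text
t 2.4 tool mm [126.9  -2.9  -4.3] yaw z 8.69 jig [-61.3 301.3 130.9] F jig 0.67 0.45 0.61 open 85.3
```

Request:
send_rows(
  increments=[
    [[20,-3,-4,0.25],[25,0,0,0],[25,0,0,0],[20,0,0,0],[10,0,0,0]],
  ],
)

```text
t: 2.82
eef_pos: [0.4783, 0.2537, 0.03]
tool_rot: [[-0.001, -0.15, 0.989], [-0.0, 0.989, 0.15], [-1.0, -0.0, -0.001]]
wrist_force: [-1.1, -0.4, 0.4]
opening: 0.085
```

Request:
send_rows(
  increments=[
    [[10,0,0,0],[8,0,0,0],[6,0,0,0],[3,0,0,0],[0,0,0,0]],
  ],
)

```text
t: 3.23
eef_pos: [0.4796, 0.253, 0.0042]
tool_rot: [[-0.0, -0.148, 0.989], [-0.0, 0.989, 0.148], [-1.0, -0.0, -0.0]]
wrist_force: [0.0, -0.1, 0.1]
opening: 0.0849
```

```bash
python3 -c "
from h import *
cv2.imwrite('pics/s2.png',cv2.resize(eyes.read_camera('side')[100:250,170:370,::-1],(800,600)))
go([.479,.2525,.004])"
```

```text
t 3.28 tool mm [ 0.5 -0.4 -0.9] yaw z 8.52 jig [-64.9 298.8   4.5] F jig 0.12 0.13 0.16 open 84.7
```

View pics/s2.png

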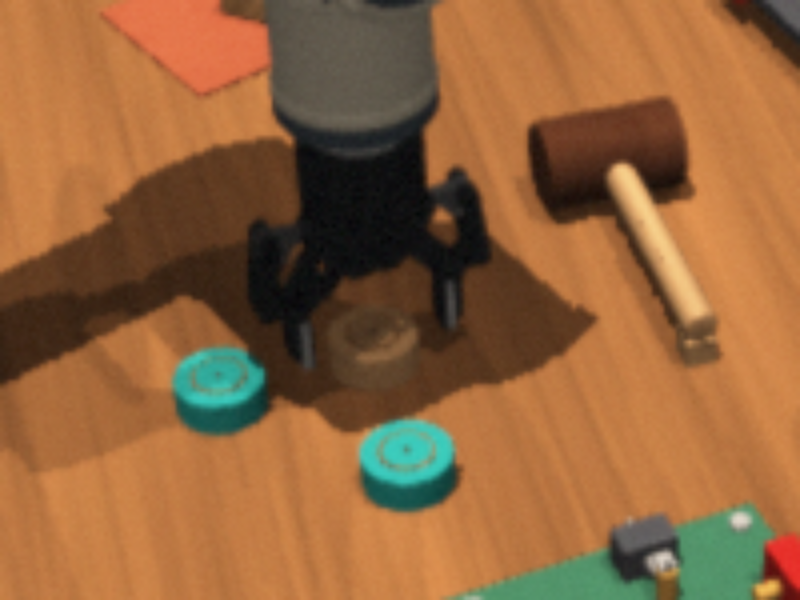

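The disc (crop pixel (375,345)) sits between the fingers, at (302,345) and (450,305), with room on both sides. Closing the gripper.

Request:
send_rows(
  increments=[
    [[0,0,0,0],[0,0,0,0],[0,0,0,0],[0,0,0,0],[0,0,0,0]],
  ],
  hand=45,
  grip_force=25,
)

```text
t: 3.7
eef_pos: [0.4799, 0.253, 0.0049]
tool_rot: [[0.001, -0.148, 0.989], [0.0, 0.989, 0.148], [-1.0, 0.0, 0.001]]
wrist_force: [-0.7, -0.1, 6.7]
opening: 0.0547
```

Request:
send_rows(
  increments=[
    [[0,0,0,0],[0,0,0,0],[0,0,0,0]],
  ],
)

```text
t: 3.95
eef_pos: [0.4799, 0.253, 0.0049]
tool_rot: [[0.001, -0.148, 0.989], [0.0, 0.989, 0.148], [-1.0, 0.0, 0.001]]
wrist_force: [0.1, -0.5, 7.7]
opening: 0.0551
```

Request:
send_rows(
  increments=[
    [[-10,0,0,0],[-15,0,0,0],[-20,0,0,0],[-20,0,0,0],[-15,0,0,0]],
  ],
)

```text
t: 4.37
eef_pos: [0.4799, 0.253, 0.0865]
tool_rot: [[0.001, -0.148, 0.989], [0.0, 0.989, 0.148], [-1.0, 0.0, 0.001]]
wrist_force: [-0.4, 0.8, -0.4]
opening: 0.0551
```

```bash
python3 -c "
from h import *
cv2.imwrite('pics/s3.png',cv2.resize(eyes.read_camera('side')[80:230,170:370,::-1],(800,600)))
go(jw(-75,2,80))"
```

```text
t 4.42 tool mm [   8.4 -297.1  -11.9] yaw z 8.53 jig [-63.6 299.1  88.7] F jig 2.06 1.41 3.64 open 55.4
```

View pics/s3.png

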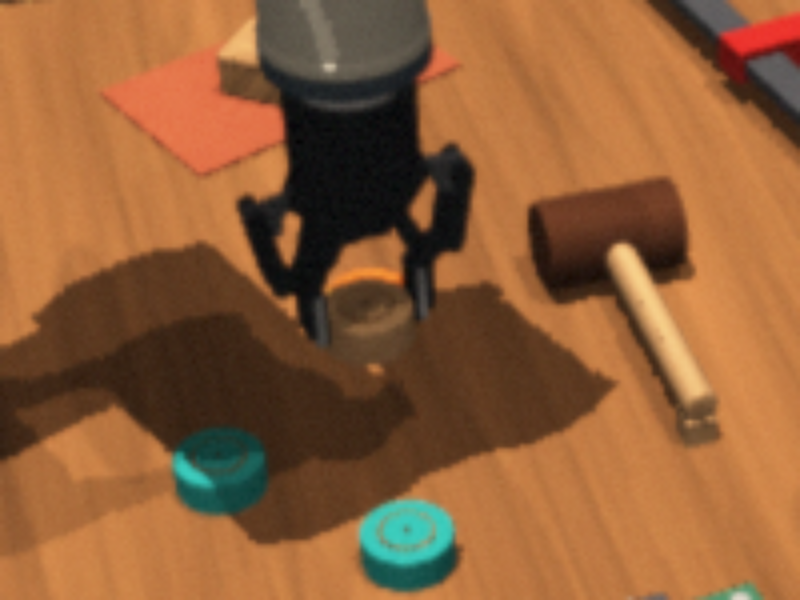

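Request:
send_rows(
  increments=[
    [[0,-15,-2,0],[0,-25,-2,0],[0,-25,-2,0],[0,-25,-2,0],[0,-25,-2,0]],
  ],
)

```text
t: 4.83
eef_pos: [0.4868, 0.1367, 0.0848]
tool_rot: [[0.0, -0.149, 0.989], [0.0, 0.989, 0.149], [-1.0, -0.0, 0.0]]
wrist_force: [0.2, 0.3, -0.9]
opening: 0.0551
```

Request:
send_rows(
  increments=[
    [[0,-25,-2,0],[0,-25,0,0],[0,-25,0,0],[0,-25,0,0],[0,-25,0,0]],
  ],
)

```text
t: 5.25
eef_pos: [0.5034, 0.0126, 0.0848]
tool_rot: [[0.0, -0.148, 0.989], [-0.0, 0.989, 0.148], [-1.0, -0.0, 0.0]]
wrist_force: [0.3, 0.4, -0.8]
opening: 0.0547
```

Request:
send_rows(
  increments=[
    [[0,-25,0,0],[0,-20,0,0],[0,-11,0,0],[0,0,0,0],[0,0,0,0]],
  ],
)

```text
t: 5.67
eef_pos: [0.5115, -0.0415, 0.0845]
tool_rot: [[0.0, -0.147, 0.989], [0.0, 0.989, 0.147], [-1.0, 0.0, 0.0]]
wrist_force: [-0.2, 0.1, 0.5]
opening: 0.0551
```

```bash
python3 -c "
from h import *
cv2.imwrite('pics/s4.png',cv2.resize(eyes.read_camera('side')[170:320,240:440,::-1],(800,600)))
go(jw(-75,3,17.3))"
```

```text
t 5.72 tool mm [67.1 -0.4  1.8] yaw z 8.51 jig [-76.8   3.4  84.4] F jig 0.38 -0.1 -0.35 open 55.1
```

View pics/s4.png

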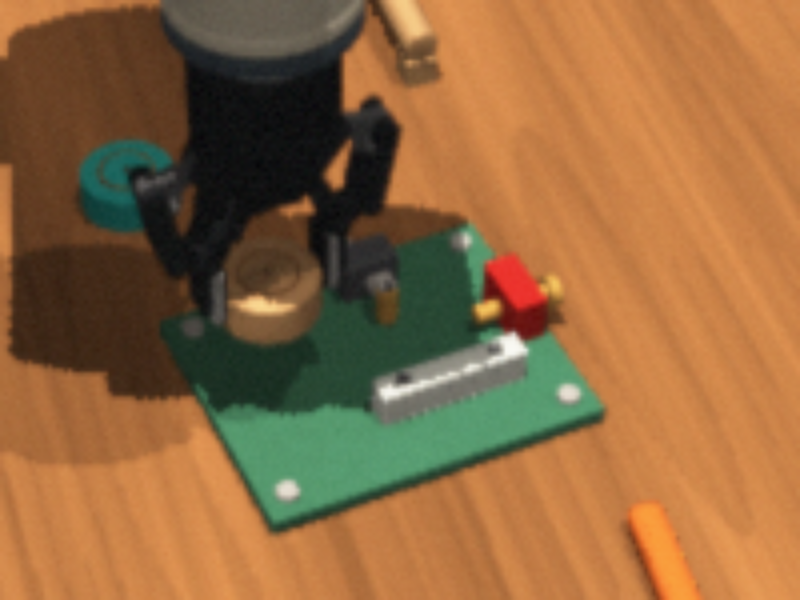

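The disc (crop pixel (270,280)) hangs over the free loading end, clear of the fence and the plunger. Lowering it.

Request:
send_rows(
  increments=[
    [[15,0,0,0],[15,0,0,0],[15,0,0,0],[10,0,0,0],[5,0,0,0]],
  ],
)

```text
t: 6.13
eef_pos: [0.5109, -0.0405, 0.0232]
tool_rot: [[-0.002, -0.149, 0.989], [0.0, 0.989, 0.149], [-1.0, 0.001, -0.002]]
wrist_force: [0.5, -1.6, -0.1]
opening: 0.0552
```

Request:
send_rows(
  increments=[
    [[3,0,0,0],[2,0,0,0],[1,0,0,0],[0.5,0,0,0],[0,0,0,0]],
  ],
)

```text
t: 6.55
eef_pos: [0.5119, -0.0416, 0.0181]
tool_rot: [[0.001, -0.148, 0.989], [-0.0, 0.989, 0.148], [-1.0, -0.0, 0.001]]
wrist_force: [0.2, -0.0, 0.5]
opening: 0.0551
```

```bash
python3 -c "
from h import *
go(jw(-75,3,17))"
```

```text
t 6.55 tool mm [1.1 0.4 1.4] yaw z 8.52 jig [-76.4   2.6  18.1] F jig 0.19 -0.03 0.48 open 55.1
```

Request:
send_rows(
  increments=[
    [[0.5,0,0,0],[0.3,0,0,0],[0,0,0,0]],
  ],
)

```text
t: 6.8
eef_pos: [0.5117, -0.0416, 0.0171]
tool_rot: [[0.0, -0.148, 0.989], [-0.0, 0.989, 0.148], [-1.0, -0.0, 0.0]]
wrist_force: [-0.2, -1.0, -0.5]
opening: 0.0552
```

Request:
send_rows(
  increments=[
    [[0.3,0,0,0],[0,0,0,0]],
  ],
)

```text
t: 6.97
eef_pos: [0.5117, -0.0416, 0.0169]
tool_rot: [[0.0, -0.148, 0.989], [-0.0, 0.989, 0.148], [-1.0, -0.0, 0.0]]
wrist_force: [-1.3, 0.0, 4.6]
opening: 0.055
```

Contact with the board. Releasing.

Request:
send_rows(
  increments=[
    [[0,0,0,0],[0,0,0,0],[0,0,0,0],[0,0,0,0]],
  ],
  hand=75,
)

```text
t: 7.3
eef_pos: [0.5117, -0.0416, 0.0167]
tool_rot: [[0.0, -0.148, 0.989], [-0.0, 0.989, 0.148], [-1.0, -0.0, 0.0]]
wrist_force: [0.3, 0.5, -0.6]
opening: 0.0749
```

Request:
send_rows(
  increments=[
    [[-10,0,0,0],[-15,0,0,0],[-15,0,0,0],[-15,0,0,0],[-10,0,0,0]],
  ],
)

```text
t: 7.72
eef_pos: [0.512, -0.0416, 0.0835]
tool_rot: [[0.001, -0.148, 0.989], [-0.0, 0.989, 0.148], [-1.0, -0.0, 0.001]]
wrist_force: [1.3, -0.3, 0.0]
opening: 0.0754
```

Request:
send_rows(
  increments=[
    [[0,0,-20,0],[0,0,-20,0],[0,0,-20,0],[0,0,-5,0],[0,0,0,0]],
  ],
  hand=0,
)

```text
t: 8.13
eef_pos: [0.4461, -0.0512, 0.082]
tool_rot: [[-0.001, -0.148, 0.989], [0.0, 0.989, 0.148], [-1.0, 0.0, -0.001]]
wrist_force: [0.9, -0.4, 0.3]
opening: 0.0141
```

```bash
python3 -c "
from h import *
for n in ['top','side']: cv2.imwrite(f'pics/{n}5.png',eyes.read_camera(n)[:,:,::-1])
a=cv2.imread('pics/top5.png')[160:310,250:450];b=cv2.imread('pics/side5.png')[190:340,240:440]
cv2.imwrite('pics/c5.png',np.hstack([cv2.resize(a,(400,300)),cv2.resize(b,(400,300))]))
go(jw(-130,0,20))"
```

```text
t 8.23 tool mm [62.  -2.3 10.5] yaw z 8.51 jig [-140.6    2.3   82. ] F jig -0.13 -0.67 0.18 open 0.6
```

View pics/c5.png

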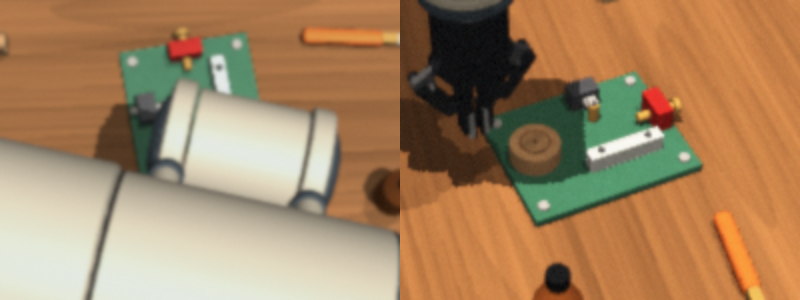

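The disc lies flat at the loading end, at about (535,145) in the crop. I'll measure its y against the fence in that same view.

```bash
cat > m2.py <<'E'
from h import *
import sys
f=sys.argv[1]; z=.036
im=cv2.imread(f);hsv=cv2.cvtColor(im,cv2.COLOR_BGR2HSV)
# fence top face: bright, unsaturated
x0,y0=325,235
w=np.zeros(hsv.shape[:2],np.uint8); w[y0:290,x0:385]=cv2.inRange(hsv[y0:290,x0:385],(0,0,185),(180,40,255)); c=big(w)[:,0]
W=np.array([J(p) for p in plane("side",c,.034)]); print("fence top jig x",W[:,0].min(),W[:,0].max(),"y",W[:,1].min(),W[:,1].max(),cv2.minAreaRect(W[:,:2].astype(np.float32)))
m=np.zeros_like(w); a,b,c2,d=[int(v) for v in sys.argv[2:6]]
m[b:d,a:c2]=cv2.inRange(hsv[b:d,a:c2],(5,60,60),(28,255,255)); m=cv2.morphologyEx(m,cv2.MORPH_OPEN,np.ones((3,3)))
k=big(m)[:,0]; print("disc bbox",cv2.boundingRect(k))
# the silhouette left/right extremes of the top rim
P=np.array([J(p) for p in plane("side",k,z)])
# upper hull half only: rim of top face
e=cv2.boundingRect(k); cx=e[0]+e[2]/2
up=k[k[:,1]<e[1]+e[3]*0.38]; U=np.array([J(p) for p in plane("side",up,z)])[:,:2]
from scipy.optimize import least_squares
r=least_squares(lambda c:np.hypot(*(U-c).T)-28,U.mean(0)); print("disc centre jig",r.x.round(1),"rms",np.sqrt((r.fun**2).mean()).round(2),len(up))
E
python3 m2.py pics/side5.png 292 245 324 285
```

```text
fence top jig x -32.0 52.5 y -43.8 -27.1 ((10.25, -35.45000076293945), (84.5, 16.69999885559082), -0.0)
disc bbox (295, 252, 26, 26)
disc centre jig [-77.8   1.7] rms 0.96 33
```

Request:
send_rows(
  increments=[
    [[15,-1,0,0],[20,0,0,0],[15,0,0,0],[10,0,0,0],[4,0,0,0]],
  ],
)

```text
t: 8.65
eef_pos: [0.4483, -0.0521, 0.0164]
tool_rot: [[-0.001, -0.148, 0.989], [0.0, 0.989, 0.148], [-1.0, 0.0, -0.001]]
wrist_force: [-0.2, -0.4, 0.4]
opening: -0.0002
```

Request:
send_rows(
  increments=[
    [[0,0,3,0],[0,0,3,0],[0,0,2,0],[0,0,1,0],[0,0,0,0]],
  ],
)

```text
t: 9.07
eef_pos: [0.4572, -0.0509, 0.0182]
tool_rot: [[0.001, -0.148, 0.989], [-0.0, 0.989, 0.148], [-1.0, -0.001, 0.001]]
wrist_force: [-0.0, 0.4, 0.3]
opening: 0.0001
```

```bash
python3 -c "
from h import *
for n in ['side']: cv2.imwrite(f'pics/{n}6.png',eyes.read_camera(n)[:,:,::-1])
b=cv2.imread('pics/side6.png')[190:340,240:440]
cv2.imwrite('pics/c6.png',cv2.resize(b,(800,600)))
go(jw(-100,0,17))"; python3 m2.py pics/side6.png 292 245 324 285
```

```text
t 9.12 tool mm [ 1.1 -1.6 32.1] yaw z 8.53 jig [-132.1    1.5   18.1] F jig -0.4 -0.94 0.6 open 0.0
fence top jig x -32.0 52.5 y -43.8 -27.1 ((10.25, -35.45000076293945), (84.5, 16.69999885559082), -0.0)
disc bbox (295, 252, 26, 26)
disc centre jig [-75.3  -1.8] rms 2.94 31
```

View pics/c6.png

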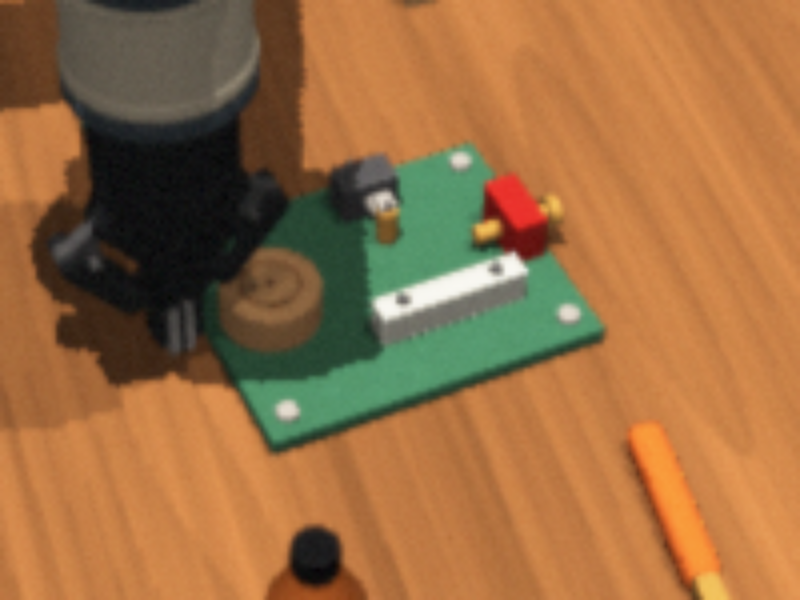

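Request:
send_rows(
  increments=[
    [[0,0,4,0],[0,0,4,0],[0,0,4,0],[0,0,4,0],[0,0,4,0]],
  ],
)

```text
t: 9.53
eef_pos: [0.4767, -0.0478, 0.0177]
tool_rot: [[-0.0, -0.148, 0.989], [-0.0, 0.989, 0.148], [-1.0, -0.0, -0.0]]
wrist_force: [-0.7, -0.0, -0.4]
opening: 0.0005
```

Request:
send_rows(
  increments=[
    [[0,0,4,0],[0,0,4,0],[0,0,4,0],[0,0,3,0],[0,0,0,0]],
  ],
)

```text
t: 9.95
eef_pos: [0.4919, -0.0457, 0.0177]
tool_rot: [[0.001, -0.148, 0.989], [-0.0, 0.989, 0.148], [-1.0, -0.0, 0.001]]
wrist_force: [0.8, -0.2, 1.0]
opening: -0.0004
```

```bash
python3 -c "
from h import *
for n in ['side']: cv2.imwrite(f'pics/{n}7.png',eyes.read_camera(n)[:,:,::-1])
b=cv2.imread('pics/side7.png')[190:340,240:440]
cv2.imwrite('pics/c7.png',cv2.resize(b,(800,600)))
go(jw(-60,0,17))"; python3 m2.py pics/side7.png 295 235 345 280
```

```text
t 10.0 tool mm [ 0.7 -1.7 37.2] yaw z 8.53 jig [-97.2   1.6  17.7] F jig -0.45 -0.61 0.61 open -0.2
fence top jig x 1.9 52.5 y -43.8 -27.1 ((27.19999885559082, -35.45000076293945), (50.599998474121094, 16.69999885559082), -0.0)
disc bbox (306, 249, 24, 26)
disc centre jig [-51.3  -8.1] rms 4.81 30
```

View pics/c7.png

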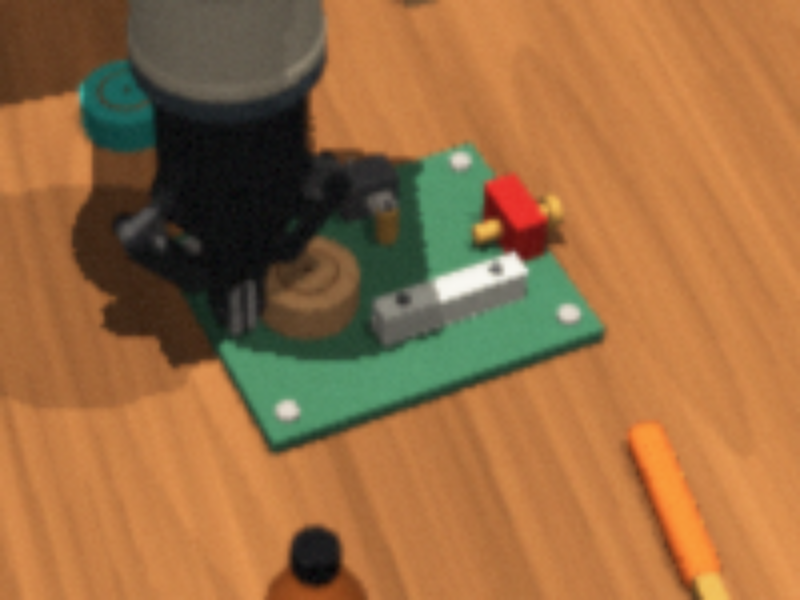

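Side view 7: the disc (crop (312,285)) has moved with the fingers. The contact offset is about 41 mm from TCP to disc centre. Continuing.

Request:
send_rows(
  increments=[
    [[0,0,3,0],[0,0,3,0],[0,0,3,0],[0,0,3,0],[0,0,3,0]],
  ],
)

```text
t: 10.42
eef_pos: [0.5062, -0.0434, 0.0177]
tool_rot: [[0.0, -0.148, 0.989], [-0.0, 0.989, 0.148], [-1.0, -0.0, 0.0]]
wrist_force: [-0.6, -0.2, 0.0]
opening: -0.0002
```

Request:
send_rows(
  increments=[
    [[0,0,3,0],[0,0,3,0],[0,0,3,0],[0,0,3,0],[0,0,0,0]],
  ],
)

```text
t: 10.83
eef_pos: [0.5185, -0.0417, 0.0177]
tool_rot: [[0.001, -0.148, 0.989], [-0.0, 0.989, 0.148], [-1.0, -0.0, 0.001]]
wrist_force: [0.4, 0.5, -0.4]
opening: 0.0002
```

```bash
python3 -c "
from h import *
for n in ['side']: cv2.imwrite(f'pics/{n}8.png',eyes.read_camera(n)[:,:,::-1])
b=cv2.imread('pics/side8.png')[190:340,240:440]
cv2.imwrite('pics/c8.png',cv2.resize(b,(800,600)))
go(jw(-57,0,17))"
```

```text
t 10.88 tool mm [ 0.7 -1.7 13.2] yaw z 8.53 jig [-70.2   1.7  17.7] F jig 0.04 0.2 -0.43 open -0.2
```

View pics/c8.png

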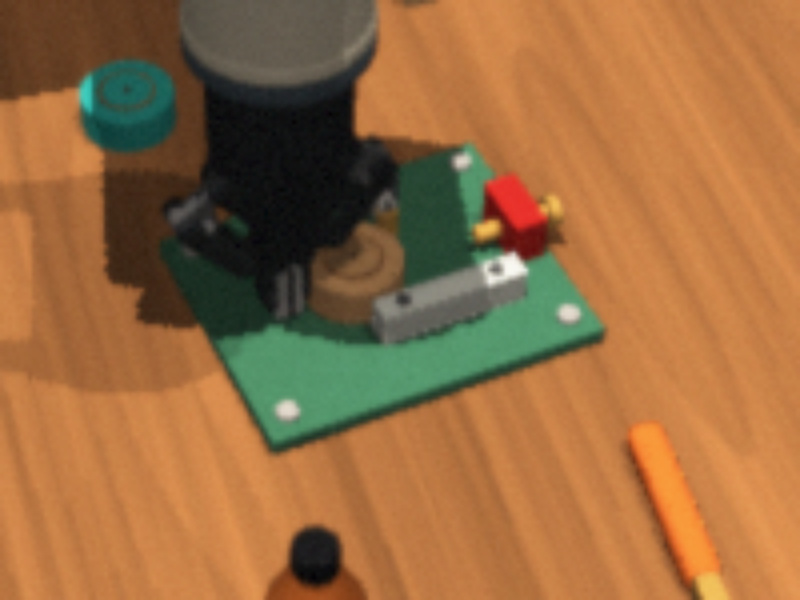

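The disc (crop (357,270)) is entering beside the fence, with no gap problem. Now small steps into the plunger.

Request:
send_rows(
  increments=[
    [[0,0,2,0],[0,0,2,0],[0,0,2,0],[0,0,2,0],[0,0,2,0]],
  ],
)

```text
t: 11.3
eef_pos: [0.5278, -0.0401, 0.0177]
tool_rot: [[0.0, -0.148, 0.989], [-0.0, 0.989, 0.148], [-1.0, -0.0, 0.0]]
wrist_force: [1.0, -0.3, -0.3]
opening: 0.0002
```

Request:
send_rows(
  increments=[
    [[0,0,1,0],[0,0,1,0],[0,0,1,0],[0,0,1,0]],
  ],
)

```text
t: 11.63
eef_pos: [0.5309, -0.0396, 0.0176]
tool_rot: [[-0.001, -0.148, 0.989], [0.0, 0.989, 0.148], [-1.0, 0.0, -0.001]]
wrist_force: [-5.0, -2.2, 3.6]
opening: 0.0
```

Request:
send_rows(
  increments=[
    [[0,0,1,0],[0,0,1,0],[0,0,1,0],[0,0,0,0]],
  ],
)

```text
t: 11.97
eef_pos: [0.5348, -0.0392, 0.0177]
tool_rot: [[0.0, -0.148, 0.989], [-0.0, 0.989, 0.148], [-1.0, -0.0, 0.0]]
wrist_force: [-3.1, -2.6, 0.4]
opening: -0.0003
```

Request:
send_rows(
  increments=[
    [[0,0,1,0],[0,0,1,0],[0,0,1,0],[0,0,0,0]],
  ],
)

```text
t: 12.3
eef_pos: [0.5378, -0.0387, 0.0177]
tool_rot: [[0.0, -0.148, 0.989], [-0.0, 0.989, 0.148], [-1.0, -0.0, 0.0]]
wrist_force: [-1.8, -1.1, 0.9]
opening: -0.0004
```

```bash
python3 -c "
from h import *
for n in ['side']: cv2.imwrite(f'pics/{n}9.png',eyes.read_camera(n)[:,:,::-1])
b=cv2.imread('pics/side9.png')[190:340,240:440]
cv2.imwrite('pics/c9.png',cv2.resize(b,(800,600)))
go(jw(-35,0,17))"
```

```text
t 12.35 tool mm [ 0.7 -1.8 15.3] yaw z 8.52 jig [-50.3   1.7  17.7] F jig -1.68 -0.37 -0.14 open 0.2
```

View pics/c9.png

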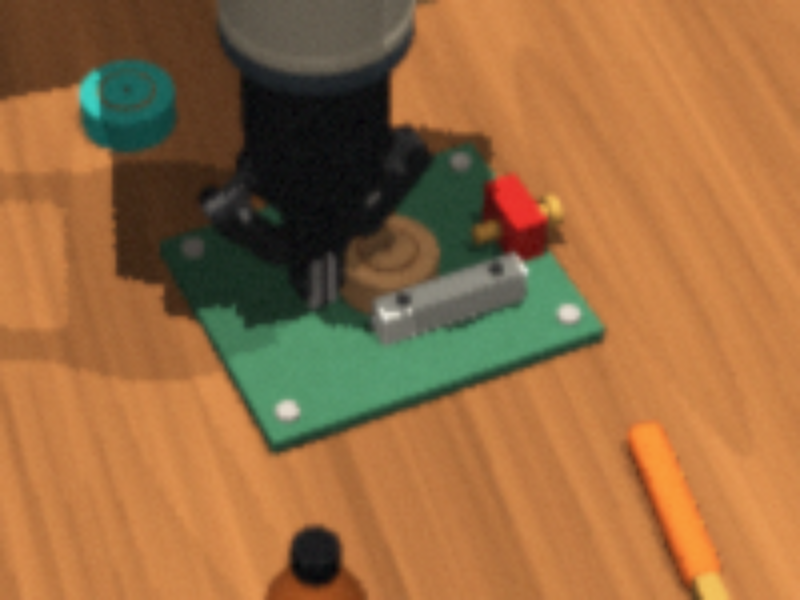

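The disc (crop (397,255)) is at the roller, with push forces of 2–5 N, as expected. Continuing.

Request:
send_rows(
  increments=[
    [[0,0,1,0],[0,0,1,0],[0,0,1,0],[0,0,0,0]],
  ],
)

```text
t: 12.68
eef_pos: [0.5405, -0.0382, 0.0177]
tool_rot: [[-0.0, -0.148, 0.989], [0.0, 0.989, 0.148], [-1.0, 0.0, -0.0]]
wrist_force: [-3.9, -0.2, 1.6]
opening: -0.0
```

Request:
send_rows(
  increments=[
    [[0,0,1,0],[0,0,1,0],[0,0,1,0],[0,0,0,0]],
  ],
)

```text
t: 13.02
eef_pos: [0.5435, -0.0377, 0.0177]
tool_rot: [[-0.0, -0.148, 0.989], [0.0, 0.989, 0.148], [-1.0, 0.0, -0.0]]
wrist_force: [-4.7, 0.4, 1.2]
opening: 0.0002
```

Request:
send_rows(
  increments=[
    [[0,0,1,0],[0,0,1,0],[0,0,1,0],[0,0,0,0]],
  ],
)

```text
t: 13.35
eef_pos: [0.5465, -0.0373, 0.0176]
tool_rot: [[-0.0, -0.148, 0.989], [0.0, 0.989, 0.148], [-1.0, 0.0, -0.0]]
wrist_force: [-4.0, -0.3, 0.9]
opening: 0.0
```

Request:
send_rows(
  increments=[
    [[0,0,1,0],[0,0,1,0],[0,0,1,0],[0,0,0,0]],
  ],
)

```text
t: 13.68
eef_pos: [0.5496, -0.0369, 0.0177]
tool_rot: [[0.0, -0.148, 0.989], [0.0, 0.989, 0.148], [-1.0, 0.0, 0.0]]
wrist_force: [-4.9, 0.6, 0.9]
opening: -0.0002
```

```bash
python3 -c "
from h import *
for n in ['side']: cv2.imwrite(f'pics/{n}10.png',eyes.read_camera(n)[:,:,::-1])
b=cv2.imread('pics/side10.png')[190:340,240:440]
cv2.imwrite('pics/c10.png',cv2.resize(b,(800,600)))
go(jw(-35,0,17))"
```

```text
t 13.73 tool mm [ 0.7 -1.8  3.4] yaw z 8.53 jig [-38.4   1.8  17.7] F jig -2.81 0.42 0.58 open 0.0
```

View pics/c10.png

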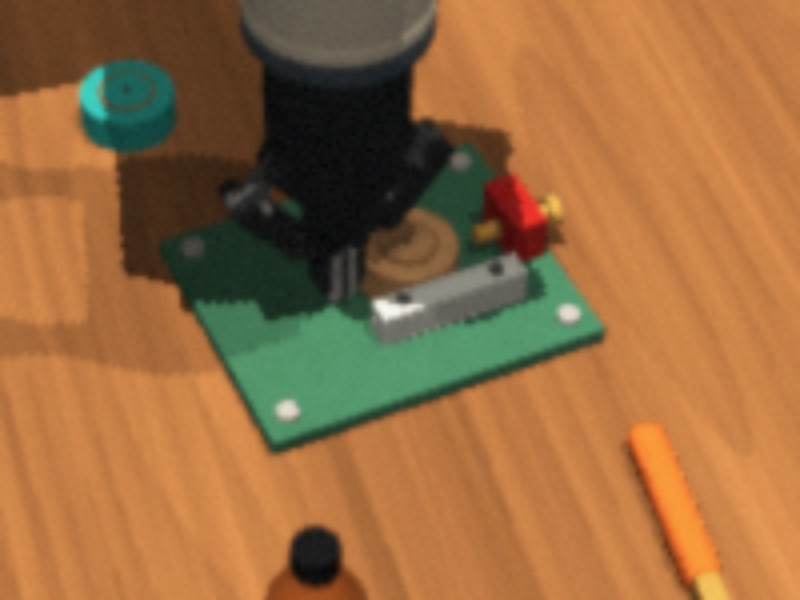

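The disc (crop (412,250)) is nearly at the roller's peak. The screw tip is about 10 mm ahead, so smaller steps from here.

Request:
send_rows(
  increments=[
    [[0,0,0.8,0],[0,0,0.8,0],[0,0,0.8,0],[0,0,0,0]],
  ],
)

```text
t: 14.07
eef_pos: [0.5519, -0.0365, 0.0177]
tool_rot: [[0.0, -0.148, 0.989], [-0.0, 0.989, 0.148], [-1.0, -0.0, 0.0]]
wrist_force: [-2.9, 1.1, -0.5]
opening: 0.0001
```

Request:
send_rows(
  increments=[
    [[0,0,0.8,0],[0,0,0.8,0],[0,0,0.8,0],[0,0,0,0]],
  ],
)

```text
t: 14.4
eef_pos: [0.5544, -0.0362, 0.0177]
tool_rot: [[0.0, -0.148, 0.989], [-0.0, 0.989, 0.148], [-1.0, -0.0, 0.0]]
wrist_force: [-3.6, 0.4, 0.7]
opening: 0.0001
```

Request:
send_rows(
  increments=[
    [[0,0,0.5,0],[0,0,0.5,0],[0,0,0,0]],
  ],
)

```text
t: 14.65
eef_pos: [0.5553, -0.0361, 0.0177]
tool_rot: [[0.0, -0.148, 0.989], [-0.0, 0.989, 0.148], [-1.0, -0.0, 0.0]]
wrist_force: [-3.2, 0.0, 0.6]
opening: -0.0002
```

```bash
python3 -c "
from h import *
for n in ['side']: cv2.imwrite(f'pics/{n}11.png',eyes.read_camera(n)[:,:,::-1])
b=cv2.imread('pics/side11.png')[215:275,320:400]
cv2.imwrite('pics/c11.png',cv2.resize(b,(800,600),interpolation=cv2.INTER_CUBIC))
go(jw(-29,0,17))"
```

```text
t 14.7 tool mm [ 0.7 -1.7  3.6] yaw z 8.52 jig [-32.6   1.7  17.7] F jig -1.76 1.71 -0.03 open -0.0
```

View pics/c11.png

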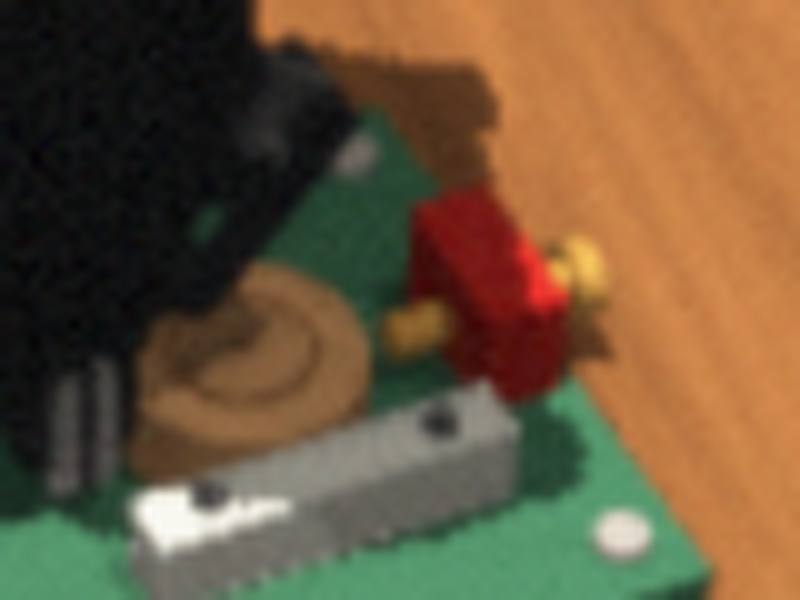

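The gap between the disc edge (370,350) and the screw tip (383,335) is a few mm. Feeling forward.

Request:
send_rows(
  increments=[
    [[0,0,0.5,0],[0,0,0.5,0],[0,0,0,0]],
  ],
)

```text
t: 14.95
eef_pos: [0.5562, -0.0359, 0.0177]
tool_rot: [[0.0, -0.148, 0.989], [-0.0, 0.989, 0.148], [-1.0, -0.0, 0.0]]
wrist_force: [-2.9, -0.3, -0.2]
opening: 0.0002
```

Request:
send_rows(
  increments=[
    [[0,0,0.4,0],[0,0,0.4,0],[0,0,0,0]],
  ],
)

```text
t: 15.2
eef_pos: [0.557, -0.0358, 0.0177]
tool_rot: [[0.0, -0.148, 0.989], [-0.0, 0.989, 0.148], [-1.0, -0.0, 0.0]]
wrist_force: [-4.2, 0.1, 1.0]
opening: -0.0002
```

Request:
send_rows(
  increments=[
    [[0,0,0.3,0],[0,0,0.3,0],[0,0,0,0]],
  ],
)

```text
t: 15.45
eef_pos: [0.5576, -0.0357, 0.0177]
tool_rot: [[0.0, -0.148, 0.989], [-0.0, 0.989, 0.148], [-1.0, -0.0, 0.0]]
wrist_force: [-3.8, 0.3, 0.2]
opening: 0.0
```

Request:
send_rows(
  increments=[
    [[0,0,0.3,0],[0,0,0,0]],
  ],
)

```text
t: 15.62
eef_pos: [0.5579, -0.0357, 0.0177]
tool_rot: [[0.0, -0.148, 0.989], [-0.0, 0.989, 0.148], [-1.0, -0.0, 0.0]]
wrist_force: [-2.7, -0.3, -0.4]
opening: 0.0001
```

Request:
send_rows(
  increments=[
    [[0,0,0.3,0],[0,0,0,0]],
  ],
)

```text
t: 15.78
eef_pos: [0.5581, -0.0356, 0.0177]
tool_rot: [[0.0, -0.148, 0.989], [0.0, 0.989, 0.148], [-1.0, 0.0, 0.0]]
wrist_force: [-2.3, -0.8, 1.1]
opening: -0.0002
```

```bash
python3 -c "
from h import *
for n in ['side']: cv2.imwrite(f'pics/{n}12.png',eyes.read_camera(n)[:,:,::-1])
b=cv2.imread('pics/side12.png')[215:275,320:400]
cv2.imwrite('pics/c12.png',cv2.resize(b,(800,600),interpolation=cv2.INTER_CUBIC))
go(jw(-29,0,17))"
```

```text
t 15.83 tool mm [ 0.7 -1.8  0.7] yaw z 8.52 jig [-29.7   1.8  17.7] F jig -2.51 1.14 0.17 open 0.3
```

View pics/c12.png

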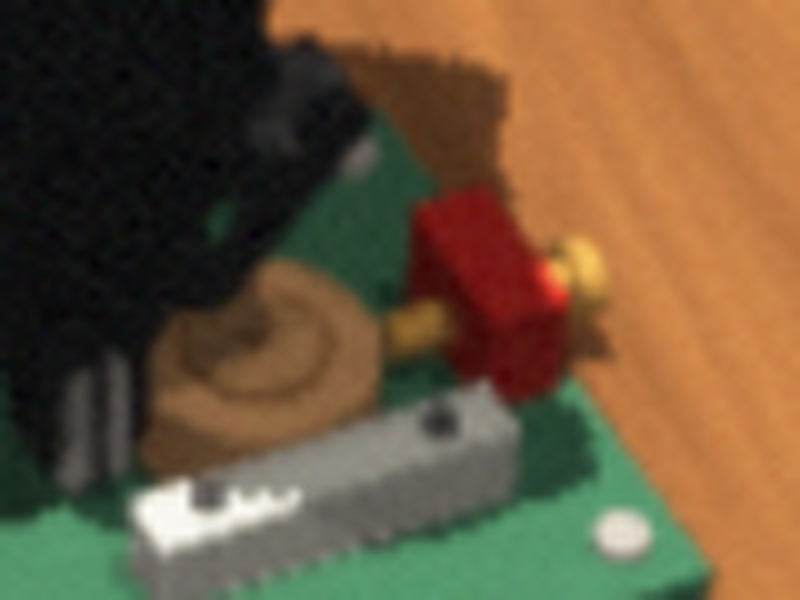

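Request:
send_rows(
  increments=[
    [[0,0,0.3,0],[0,0,0,0]],
  ],
)

```text
t: 16.0
eef_pos: [0.5584, -0.0356, 0.0177]
tool_rot: [[0.0, -0.148, 0.989], [-0.0, 0.989, 0.148], [-1.0, -0.0, 0.0]]
wrist_force: [-2.7, -0.0, -0.0]
opening: 0.0
```

Request:
send_rows(
  increments=[
    [[0,0,0.3,0],[0,0,0,0]],
  ],
)

```text
t: 16.17
eef_pos: [0.5587, -0.0355, 0.0177]
tool_rot: [[-0.0, -0.148, 0.989], [0.0, 0.989, 0.148], [-1.0, 0.0, -0.0]]
wrist_force: [-3.2, 0.1, 0.4]
opening: 0.0
```

Request:
send_rows(
  increments=[
    [[0,0,0.3,0],[0,0,0,0]],
  ],
)

```text
t: 16.33
eef_pos: [0.559, -0.0355, 0.0177]
tool_rot: [[0.0, -0.148, 0.989], [-0.0, 0.989, 0.148], [-1.0, -0.0, 0.0]]
wrist_force: [-2.8, 0.6, 0.4]
opening: -0.0001
```

Request:
send_rows(
  increments=[
    [[0,0,0.3,0],[0,0,0,0]],
  ],
)

```text
t: 16.5
eef_pos: [0.5593, -0.0354, 0.0177]
tool_rot: [[0.0, -0.148, 0.989], [0.0, 0.989, 0.148], [-1.0, 0.0, 0.0]]
wrist_force: [-2.6, 0.2, 1.2]
opening: 0.0001
```

Request:
send_rows(
  increments=[
    [[0,0,0.3,0],[0,0,0,0]],
  ],
)

```text
t: 16.67
eef_pos: [0.5597, -0.0354, 0.0177]
tool_rot: [[0.0, -0.148, 0.989], [0.0, 0.989, 0.148], [-1.0, 0.0, 0.0]]
wrist_force: [-2.8, 0.1, 0.7]
opening: 0.0003
```

Request:
send_rows(
  increments=[
    [[0,0,0.3,0],[0,0,0,0]],
  ],
)

```text
t: 16.83
eef_pos: [0.5599, -0.0354, 0.0177]
tool_rot: [[0.0, -0.148, 0.989], [-0.0, 0.989, 0.148], [-1.0, -0.0, 0.0]]
wrist_force: [-3.1, -0.5, 0.6]
opening: 0.0
```

Request:
send_rows(
  increments=[
    [[0,0,0.3,0],[0,0,0,0]],
  ],
)

```text
t: 17.0
eef_pos: [0.5603, -0.0353, 0.0177]
tool_rot: [[0.0, -0.148, 0.989], [-0.0, 0.989, 0.148], [-1.0, -0.0, 0.0]]
wrist_force: [-3.1, -0.4, 1.0]
opening: 0.0003
```

```bash
python3 -c "
from h import *
for n in ['side']: cv2.imwrite(f'pics/{n}13.png',eyes.read_camera(n)[:,:,::-1])
b=cv2.imread('pics/side13.png')[215:275,320:400]
cv2.imwrite('pics/c13.png',cv2.resize(b,(800,600),interpolation=cv2.INTER_CUBIC))
go(jw(-29,0,17))"
```

```text
t 17.05 tool mm [ 0.7 -1.8 -1.4] yaw z 8.53 jig [-27.6   1.8  17.7] F jig -3.03 0.85 -0.28 open 0.5
```

View pics/c13.png

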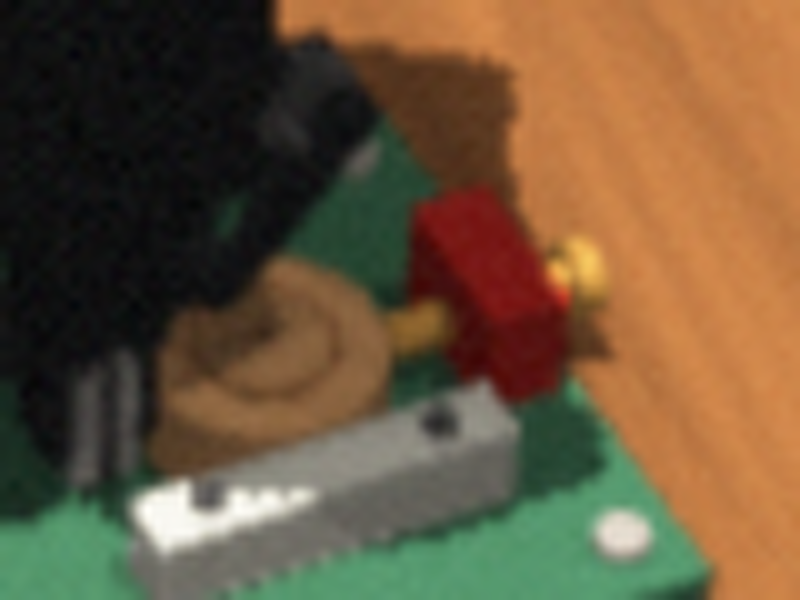

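Request:
send_rows(
  increments=[
    [[0,0,0.3,0],[0,0,0,0]],
  ],
)

```text
t: 17.22
eef_pos: [0.5605, -0.0352, 0.0177]
tool_rot: [[0.0, -0.148, 0.989], [-0.0, 0.989, 0.148], [-1.0, -0.0, 0.0]]
wrist_force: [-3.6, 0.5, 0.8]
opening: -0.0
```

Request:
send_rows(
  increments=[
    [[0,0,0.3,0],[0,0,0,0]],
  ],
)

```text
t: 17.38
eef_pos: [0.5608, -0.0352, 0.0177]
tool_rot: [[-0.0, -0.148, 0.989], [-0.0, 0.989, 0.148], [-1.0, 0.0, -0.0]]
wrist_force: [-2.9, 0.3, 0.8]
opening: 0.0005
```

Request:
send_rows(
  increments=[
    [[0,0,0.3,0],[0,0,0,0]],
  ],
)

```text
t: 17.55
eef_pos: [0.5611, -0.0351, 0.0177]
tool_rot: [[0.0, -0.148, 0.989], [0.0, 0.989, 0.148], [-1.0, 0.0, 0.0]]
wrist_force: [-3.2, 0.2, 0.2]
opening: -0.0001
```

Request:
send_rows(
  increments=[
    [[0,0,0.3,0],[0,0,0,0]],
  ],
)

```text
t: 17.72
eef_pos: [0.5614, -0.0351, 0.0177]
tool_rot: [[0.0, -0.148, 0.989], [-0.0, 0.989, 0.148], [-1.0, -0.0, 0.0]]
wrist_force: [-3.6, 0.3, 0.2]
opening: -0.0002
```

Request:
send_rows(
  increments=[
    [[0,0,0.3,0],[0,0,0,0]],
  ],
)

```text
t: 17.88
eef_pos: [0.5617, -0.0351, 0.0177]
tool_rot: [[0.0, -0.148, 0.989], [0.0, 0.989, 0.148], [-1.0, 0.0, 0.0]]
wrist_force: [-3.1, -0.2, 0.7]
opening: 0.0
```

Request:
send_rows(
  increments=[
    [[0,0,0.3,0],[0,0,0,0]],
  ],
)

```text
t: 18.05
eef_pos: [0.562, -0.035, 0.0177]
tool_rot: [[0.0, -0.148, 0.989], [-0.0, 0.989, 0.148], [-1.0, -0.0, -0.0]]
wrist_force: [-3.9, 0.7, 0.5]
opening: -0.0
```

Request:
send_rows(
  increments=[
    [[0,0,0.3,0],[0,0,0,0]],
  ],
)

```text
t: 18.22
eef_pos: [0.5624, -0.035, 0.0177]
tool_rot: [[0.0, -0.148, 0.989], [-0.0, 0.989, 0.148], [-1.0, -0.0, 0.0]]
wrist_force: [-2.6, 0.7, -0.7]
opening: -0.0
```

```bash
python3 -c "
from h import *
for n in ['side']: cv2.imwrite(f'pics/{n}14.png',eyes.read_camera(n)[:,:,::-1])
b=cv2.imread('pics/side14.png')[215:275,320:400]
cv2.imwrite('pics/c14.png',cv2.resize(b,(800,600),interpolation=cv2.INTER_CUBIC))
go(jw(-29,0,17))"
```

```text
t 18.27 tool mm [ 0.7 -1.8 -3.5] yaw z 8.53 jig [-25.5   1.8  17.7] F jig -1.81 -0.19 -0.04 open -0.3
```

View pics/c14.png

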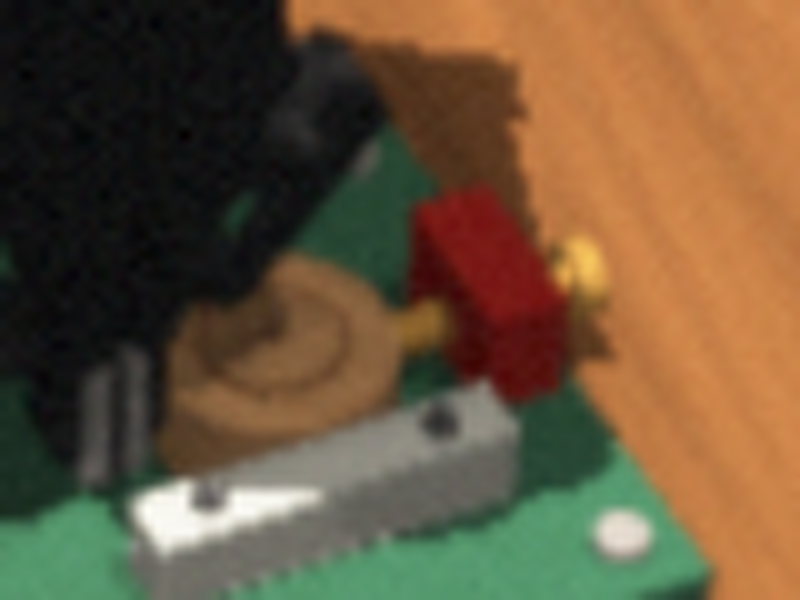

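```bash
python3 -c "
from h import *
print([J(p) for p in plane('side',[[358.2,249],[357.8,248],[358.5,250]],.024)])
t=[J(p) for p in plane('top',[[346,192],[345.5,194]],.024)];print(t)"
```

```text
[array([43.3, -0. , 24. ]), array([43.9,  3.1, 24. ]), array([42.5, -3. , 24. ])]
[array([51.5, -7. , 24. ]), array([46.8, -4.9, 24. ])]
```

Request:
send_rows(
  increments=[
    [[0,0,0.3,0],[0,0,0,0]],
  ],
)

```text
t: 18.43
eef_pos: [0.5626, -0.035, 0.0177]
tool_rot: [[0.0, -0.148, 0.989], [-0.0, 0.989, 0.148], [-1.0, -0.0, 0.0]]
wrist_force: [-2.7, 0.6, 0.8]
opening: -0.0002
```

Request:
send_rows(
  increments=[
    [[0,0,0.3,0],[0,0,0,0]],
  ],
)

```text
t: 18.6
eef_pos: [0.5629, -0.0349, 0.0177]
tool_rot: [[0.0, -0.148, 0.989], [-0.0, 0.989, 0.148], [-1.0, -0.0, 0.0]]
wrist_force: [-2.2, 0.0, 0.6]
opening: 0.0001
```

Request:
send_rows(
  increments=[
    [[0,0,0.3,0],[0,0,0,0]],
  ],
)

```text
t: 18.77
eef_pos: [0.563, -0.0349, 0.0177]
tool_rot: [[-0.0, -0.148, 0.989], [0.0, 0.989, 0.148], [-1.0, 0.0, -0.0]]
wrist_force: [-3.7, -1.1, 0.7]
opening: -0.0
```

The screw tip is estimated at jig x≈45.5, so home would be at TCP ≈ -23.5. Now at -24.8; finer steps.

Request:
send_rows(
  increments=[
    [[0,0,0.2,0],[0,0,0,0]],
  ],
)

```text
t: 18.93
eef_pos: [0.563, -0.0348, 0.0176]
tool_rot: [[-0.001, -0.148, 0.989], [-0.0, 0.989, 0.148], [-1.0, 0.0, -0.001]]
wrist_force: [-4.6, -0.4, 1.8]
opening: -0.0005
```

Request:
send_rows(
  increments=[
    [[0,0,0.2,0],[0,0,0,0]],
  ],
)

```text
t: 19.1
eef_pos: [0.563, -0.0348, 0.0176]
tool_rot: [[-0.001, -0.148, 0.989], [0.0, 0.989, 0.148], [-1.0, 0.0, -0.001]]
wrist_force: [-5.7, -0.6, 2.1]
opening: 0.0002
```

Request:
send_rows(
  increments=[
    [[0,0,0.2,0],[0,0,0,0]],
  ],
)

```text
t: 19.27
eef_pos: [0.5631, -0.0348, 0.0176]
tool_rot: [[-0.001, -0.148, 0.989], [0.0, 0.989, 0.148], [-1.0, 0.0, -0.001]]
wrist_force: [-7.3, -1.3, 3.5]
opening: 0.0002
```

Request:
send_rows(
  increments=[
    [[0,0,0.2,0],[0,0,0,0]],
  ],
)

```text
t: 19.43
eef_pos: [0.5631, -0.0348, 0.0176]
tool_rot: [[-0.002, -0.148, 0.989], [0.0, 0.989, 0.148], [-1.0, 0.0, -0.002]]
wrist_force: [-8.4, -3.4, 3.5]
opening: -0.0001
```

Request:
send_rows(
  increments=[
    [[0,0,0.2,0],[0,0,0,0]],
  ],
)

```text
t: 19.6
eef_pos: [0.5631, -0.0348, 0.0176]
tool_rot: [[-0.002, -0.148, 0.989], [-0.0, 0.989, 0.148], [-1.0, 0.0, -0.002]]
wrist_force: [-8.3, -3.1, 5.0]
opening: -0.0003
```

The stop is clear: motion halted and the force rose from 3 to 8 N, so the screw carries about 5 N. Backing off gently.

Request:
send_rows(
  increments=[
    [[0,0,-0.5,0],[0,0,-0.5,0],[0,0,-1,0],[0,0,-3,0],[0,0,-8,0]],
  ],
)

```text
t: 20.02
eef_pos: [0.5524, -0.0367, 0.0179]
tool_rot: [[0.002, -0.148, 0.989], [-0.0, 0.989, 0.148], [-1.0, -0.001, 0.002]]
wrist_force: [-0.1, -0.5, -0.6]
opening: -0.0
```

Request:
send_rows(
  increments=[
    [[0,0,-15,0],[0,0,-20,0],[-15,0,-20,0],[-20,0,-10,0],[-20,0,0,0]],
  ],
)

```text
t: 20.43
eef_pos: [0.4835, -0.0462, 0.0728]
tool_rot: [[-0.003, -0.148, 0.989], [0.001, 0.989, 0.148], [-1.0, 0.001, -0.003]]
wrist_force: [0.5, 0.3, -0.1]
opening: 0.0003
```

Request:
send_rows(
  increments=[
    [[-20,20,-10,0],[-20,25,-10,0],[-20,25,-10,0],[0,25,-10,0],[0,25,-10,0]],
  ],
)

```text
t: 20.85
eef_pos: [0.4193, 0.0657, 0.1338]
tool_rot: [[0.003, -0.148, 0.989], [0.0, 0.989, 0.148], [-1.0, -0.0, 0.003]]
wrist_force: [0.0, -0.3, -0.7]
opening: -0.0002
```

Request:
send_rows(
  increments=[
    [[0,25,-5,0],[0,25,-5,0],[0,25,0,0],[0,25,0,0],[0,25,0,0]],
  ],
)

```text
t: 21.27
eef_pos: [0.3906, 0.1881, 0.1328]
tool_rot: [[0.001, -0.148, 0.989], [0.0, 0.989, 0.148], [-1.0, 0.0, 0.001]]
wrist_force: [0.7, 0.4, 0.3]
opening: -0.0001
```

Request:
send_rows(
  increments=[
    [[0,25,0,0],[0,25,0,0],[0,25,0,0],[0,25,0,0],[0,0,0,0]],
  ],
)

```text
t: 21.68
eef_pos: [0.3761, 0.2892, 0.1328]
tool_rot: [[0.001, -0.15, 0.989], [0.002, 0.989, 0.15], [-1.0, 0.001, 0.002]]
wrist_force: [-0.5, -0.2, 0.0]
opening: 0.0002
```

```bash
cat > look.py <<'E'
from h import *
import sys
k=sys.argv[1]
for n in ['top','side']: cv2.imwrite(f'pics/{n}{k}.png',eyes.read_camera(n)[:,:,::-1])
a=cv2.imread(f'pics/top{k}.png')[165:240,300:400];b=cv2.imread(f'pics/side{k}.png')[215:290,300:400]
I=cv2.INTER_CUBIC
cv2.imwrite(f'pics/c{k}.png',np.vstack([np.hstack([cv2.resize(a,(400,300),interpolation=I),cv2.resize(b,(400,300),interpolation=I)]),np.hstack([cv2.resize(cv2.imread(f'pics/{n}{k}.png'),(400,300)) for n in ['top','side']])]))
go(jw(0,0,100))
E
python3 look.py 15
```

```text
t 21.78 tool mm [  32.6 -347.5  161.5] yaw z 8.63 jig [-162.6  347.   132.6] F jig -0.2 -0.82 0.08 open -0.1
```

View pics/c15.png

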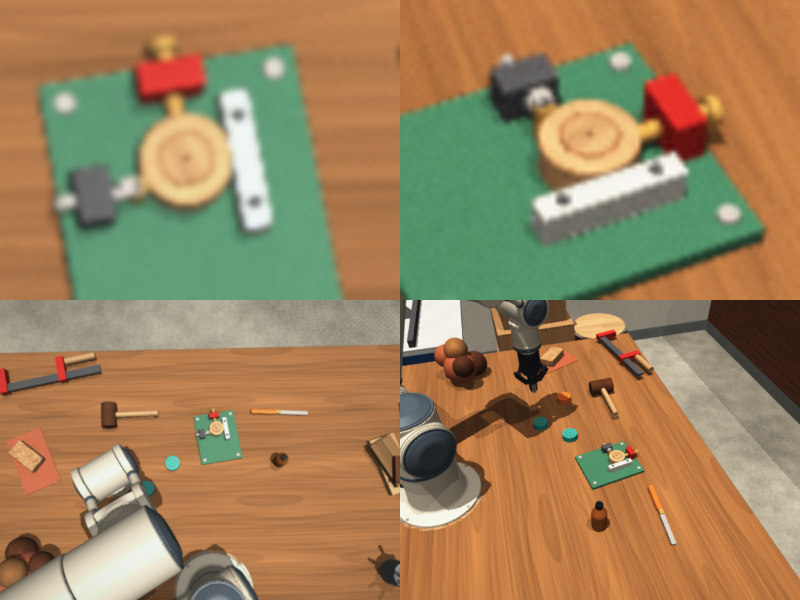

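The top crop shows the disc (186,160) touching the fence (230,160), the screw (176,112) and the roller (138,187). The other objects look undisturbed. Checking numerically.

```bash
python3 - <<'E'
from h import *
im=cv2.imread('pics/top15.png');hsv=cv2.cvtColor(im,cv2.COLOR_BGR2HSV)
def reg(m,a,b,c,d):
    o=np.zeros_like(m);o[b:d,a:c]=m[b:d,a:c];return big(o)[:,0]
f=reg(cv2.inRange(hsv,(0,0,180),(180,45,255)),352,180,372,226)
F=np.array([J(p) for p in plane('top',f,.034)]);print('fence',cv2.minAreaRect(F[:,:2].astype(np.float32)))
m=cv2.inRange(hsv,(10,60,150),(30,200,255));m=cv2.morphologyEx(m,cv2.MORPH_OPEN,np.ones((7,7)));d=reg(m,325,185,365,225)
D=np.array([J(p) for p in plane('top',d,.036)]);print('disc',cv2.minEnclosingCircle(D[:,:2].astype(np.float32)),cv2.minAreaRect(D[:,:2].astype(np.float32)))
# other objects moved? diff vs first side image
for n,b in [('side',[('mallet',300,120,352,190),('oil',300,320,338,372),('chisel',394,292,445,394)])]:
    A=cv2.imread(f'pics/{n}0.png').astype(int);B=cv2.imread(f'pics/{n}15.png').astype(int)
    for q,a0,b0,a1,b1 in b: print(q,np.abs(A-B)[b0:b1,a0:a1].mean().round(2))
E
python3 - <<'E'
import sys;sys.argv=['m2','pics/side15.png','330','235','364','262']
exec(open('m2.py').read())
E
```

```text
fence ((13.394208908081055, -36.81904602050781), (85.8060073852539, 17.096561431884766), 0.453523725271225)
disc ((16.850000381469727, 1.0), 30.766355514526367) ((17.88755226135254, -0.3429889678955078), (52.99635314941406, 52.118385314941406), 79.90249633789062)
mallet 4.69
oil 4.38
chisel 5.35
fence top jig x -32.0 52.5 y -43.8 -27.1 ((10.259578704833984, -35.32073974609375), (16.671123504638672, 84.5215835571289), 89.79895782470703)
disc bbox (333, 240, 31, 22)
disc centre jig [16.7  2.1] rms 4.46 42
```

Run:
```python
from h import *
a=cv2.imread('pics/top15.png')[180:230,320:370];b=cv2.imread('pics/side15.png')[225:275,328:378]
cv2.imwrite('pics/c16.png',np.hstack([cv2.resize(x,(400,400),interpolation=cv2.INTER_CUBIC) for x in (a,b)]))
A=cv2.imread('pics/side0.png').astype(int);B=cv2.imread('pics/side15.png').astype(int);print('control diff',np.abs(A-B)[400:470,200:400].mean().round(2))
for k in (0,15):
  h=cv2.cvtColor(cv2.imread(f'pics/side{k}.png'),cv2.COLOR_BGR2HSV)
  c=big(cv2.inRange(h[290:395,390:450],(5,200,150),(15,255,255)));o=big(cv2.inRange(h[320:375,298:340],(0,0,0),(180,255,90)));print(k,cv2.boundingRect(c),cv2.boundingRect(o))
```

```text
control diff 5.28
0 (7, 8, 17, 37) (8, 25, 29, 26)
15 (7, 8, 17, 38) (9, 26, 28, 25)
```

View pics/c16.png

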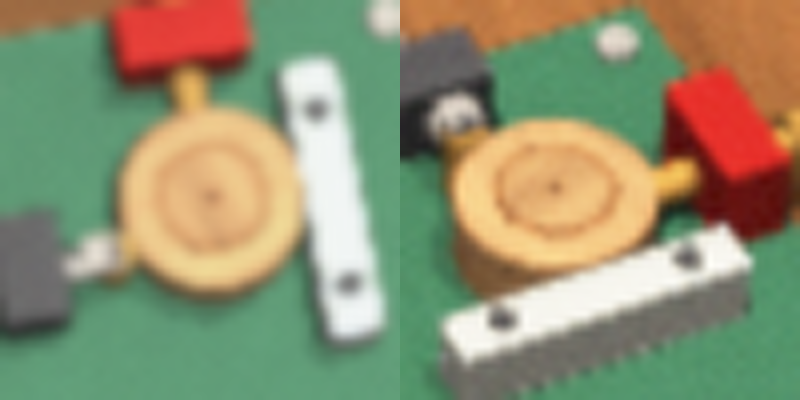

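No gap is visible at the screw (190,105), the fence (300,190) or the roller (125,250). The differences at the bystanders match image noise. Handing in.

```bash
python3 -c "
from station import order
print(order.sign_off())"
```

```text
the job is handed in; nothing more can be done
None
```

The pale disc is on the jig, pushed in past the plunger, home against the end screw, and let go. I handed the job in at about 22 s of robot time with the arm clear.

- **Pushing in:** I set the disc flat on the loading end and pushed it in with closed fingers. Readings passing the roller were about 2–5 N. The screw was felt where motion stopped and the reading rose from about 3 N to about 8 N (worst reading about 9 N). That puts roughly 5 N on the screw, against the 12 N dent limit. The force on the fence was not measured.
- **Final position:** The last pictures from both cameras show no gap at the screw, fence or roller. The top view puts the disc centre at about jig x = 17 mm and y = 0, correct to about 1 mm against the fence.
- **Checks that disagreed:** The side-view fit of the disc centre, (16.7, 2.1) mm with a 4.5 mm residual, was poor because the fence hides part of the rim, so I did not use it. In the top view, the enclosing-circle fit was also off (31 mm radius instead of 28 mm). I did not press the disc again after backing off; that it is still touching rests on the pictures.
- **Other objects:** The oil bottle and chisel are within 1 pixel of where they started. The mallet region changed no more than image noise. The orange and turquoise discs were not touched.

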